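# Seat the new pads of a bassoon boot joint

### The arm

A 7-joint arm with a two-finger parallel gripper is mounted at the origin on the work surface. World frame = base frame: x ahead of the robot, y to its left, z up, the work surface at z = 0. Lengths are in m, angles in rad, forces in N, time in s.
With the tool pointing down it reaches from about 0.35 to 0.9 m from the base axis. Payload 19.9 kg.
Tool frame: the origin (TCP) lies midway between the tips of the shut fingers; the grasp point (between the pads) lies 19 mm behind it; z points along the fingers, y is the line along which they close (so a half turn about z gives the same grasp; the last joint's range is limited). The gripper opens to 85 mm and grips with 20 to 120 N. Pads are 22 mm wide; open, the fingers measure 114 mm over their backs; the gripper's body (76 mm by 85 mm) begins 54 mm behind the grasp point. The pads swing forward as they close: fully open they stand 13 mm farther back than shut.
Start: joints at [1.171, 0.417, -0.01, 1.614, 0.005, 1.111, -0.053], TCP at [0.219, -0.585, 0.231] pointing down, gripper open.
Joint ranges: [-2.81, 2.81], [-0.39, 2.02], [-1.27, 1.25], [0.06, 2.57], [-1.19, 4.33], [0.19, 2], [-2.82, 2.82]. Speed limits (rad/s): [1.89, 1.89, 2.39, 2.39, 3.01, 3.01, 3.01].

### API

Orientations are given as a unit quaternion [w, x, y, z].
In Python, from workcell import manip gives the robot as it stands.
- The arm moves only by the tool arm_command, never from a script. Its argument "rows" is text: rows parted by semicolons, each of 4 numbers parted by spaces: the shift along the tool's x, y, z in mm, then the turn about the tool's z in rad. A call has 1 to 5 rows; each row shifts and turns the commanded pose from where the row before left it, along the tool's axes as they then stand; what a row does not reach is not made up. A row lasts 1/8 s, in which the tool goes at most 62.5 mm and 10.7 degrees, less where a joint would pass 70% of its speed; a pose out of reach is approached as far as the arm can. A call is refused whole if a number of a shift passes 62.5 or a number of a turn 0.188, either way. A call with a gripper value outside its range is refused whole. "grip" is the finger opening in mm, from 0 to 85.4, set as the call begins (left out, the last holds). The fingers move at their own pace and stop on an object; "force" is the grip in N (left out, the last holds). Time passes only in rows, so rows that do not move let the fingers close. It gives the time, the measured TCP pose, the force, the opening and the grip force at its end, in the units of the state.
- manip.sense(): the state, without advancing time (a new reading comes with each control period).
- manip.snapshot(name): name is "scene" or "top" or "wrist"; returns a dict with "color" (480x640x3 uint8, red, green, blue), "mtx" (3x3 intrinsics, pixels), "rvec" (rotation vector, rad) and "tvec" (3), from world to camera coordinates, as OpenCV has them. Camera axes: x right, y down, z forward; pixel columns grow to the right and rows downward; lengths in m; the calibration is good to about 2 mm. A picture is of the moment at which its call begins. There is no depth.
- manip.finish_job(): hands the job in; it is judged then, once.
The state is a dict: "time_s": time; "joints": joint angles; "joint_velocities": joint speeds; "joint_efforts": joint torques, N m; "tcp_pos": TCP position; "orientation": TCP orientation; "force": force on the tool from outside, world axes, zero at the start; "torque": the same for the moment, N m; "gripper_width": opening from 0.0 (shut) to 1.0 (fully open); "grasp_force": force on a finger pad.
Only numpy, scipy, OpenCV 4.12 (cv2) and the standard library are available. Lean on these libraries where they do the work, as an engineer would, in place of code of your own. Each camera call takes 0.05 s, during which the arm holds its last target. There are 200 camera calls.

### The job

The two brass keys on the bassoon boot joint have new pads: press both brass cups down together with one fingertip on each, keep them fully closed for three seconds so the pads seat, then let both spring open again and move clear. Do not press the black keys, do not press one brass key on its own, and neither lift nor shift anything else on the bench.

Things in the scene. Friction and masses are not known exactly. Their poses are not given: they have to be found in the camera images.
- boot: dark red lacquered wooden boot joint of a bassoon, an oval bar 440 mm long (along its y), 96 mm wide, fixed in a wooden cradle with cork pads; wood from 30 to 86 mm above the bench. Origin on the bench under its middle; y along its length (left-right as seen by the robot, turned up to 0.45 rad)
- brass_pair: pair of shiny yellow brass hinged pad keys on the boot joint, on either half of it. Each key ends in a round cup 26 mm across, 7 mm thick; cup centres 64 mm apart, at y = +32 (key a) and -32 mm (key b), x = -20 mm in this frame. Origin on top of the wood, 86 mm above the bench; x away from the robot at yaw 0, z up, yaw as the boot joint. Hinge posts at x = +30 mm; nothing near stands higher than the cups
- brass_a_top (a point): centre of the upper face of the shiny yellow brass cup a (+ y side), 111 mm above the bench when open (it leans 0.16 rad, robot side higher) and level 8 mm lower when fully closed; moves with the key
- brass_a (a joint): shiny yellow brass key a, rad: 0 open (sprung), 0.16 fully closed on its tone hole (hard stop). A cup must be pushed down 8 mm at its centre; about 1.2 N starts it, about 4 N closes it fully; it springs open when let go
- brass_b_top (a point): centre of the upper face of the shiny yellow brass cup b (- y side), 111 mm above the bench when open (it leans 0.16 rad, robot side higher) and level 8 mm lower when fully closed; moves with the key
- brass_b (a joint): shiny yellow brass key b, rad: 0 open (sprung), 0.16 fully closed on its tone hole (hard stop). A cup must be pushed down 8 mm at its centre; about 1.2 N starts it, about 4 N closes it fully; it springs open when let go
- black_pair: pair of black hinged pad keys on the boot joint, on either half of it. Each key ends in a round cup 26 mm across, 7 mm thick; cup centres 64 mm apart, at y = +32 (key a) and -32 mm (key b), x = -20 mm in this frame. Origin on top of the wood, 86 mm above the bench; x away from the robot at yaw 0, z up, yaw as the boot joint. Hinge posts at x = +30 mm; nothing near stands higher than the cups
- black_a_top (a point): centre of the upper face of the black cup a (+ y side), 111 mm above the bench when open (it leans 0.16 rad, robot side higher) and level 8 mm lower when fully closed; moves with the key
- black_a (a joint): black key a, rad: 0 open (sprung), 0.16 fully closed on its tone hole (hard stop). A cup must be pushed down 8 mm at its centre; about 1.2 N starts it, about 4 N closes it fully; it springs open when let go
- black_b_top (a point): centre of the upper face of the black cup b (- y side), 111 mm above the bench when open (it leans 0.16 rad, robot side higher) and level 8 mm lower when fully closed; moves with the key
- black_b (a joint): black key b, rad: 0 open (sprung), 0.16 fully closed on its tone hole (hard stop). A cup must be pushed down 8 mm at its centre; about 1.2 N starts it, about 4 N closes it fully; it springs open when let go
- screwdriver: blue-handled screwdriver, 170 mm long, lying on the bench on the robot's side of the boot joint; origin on the bench under it; loose, to be left alone
- brush: small brush, 170 mm long, lying on the bench on the robot's side of the boot joint; origin on the bench under it; loose, to be left alone
- pad_jar: closed glass jar, 60 mm across, 65 mm tall, standing beyond the boot joint; origin under its base; loose, to be left alone
- oil_bottle: small amber bottle with red cap, 30 mm across, 85 mm tall, beyond the boot joint; origin under its base; loose, to be left alone
- bell_ring: white ring, 68 mm outer diameter, 22 mm tall, lying flat beyond the boot joint; origin under its centre; loose, to be left alone
- cork_plug: cork plug, 28 mm across, 35 mm tall, standing beyond the boot joint; origin under its base; loose, to be left alone
- mallet: hammer, 240 mm long, lying at the right of the bench; origin on the bench under it; loose, to be left alone

How it is judged:
By the outcome, as a careful person would: the job done as asked, in the order asked, and still so for the second after the job is handed in, with the robot touching nothing.
It also fails if it takes over 40 s, if anything falls off the work surface, if the arm or the gripper's body presses on something with over 40 N, if the wrist force passes 120 N, or if a joint passes its speed limit or range.

## Working session

There is one attempt and no reset: what is moved stays moved. The work goes in short steps, Python scripts to look and compute and a tool call to move; the robot and the scene stay as the last step left them, time stands still between calls to the robot, and variables do not carry over. Pictures are saved under pics/ and viewed, at most 10 in all, crops included, and the job is handed in when it is done.

Besides the shell and the picture viewer there is one more tool, called after "Emit:" in YAML: its name, and indented under it one key for each argument. arm_command: Moves the arm, as the interface text tells. Its arguments: {"type":"object","properties":{"rows":{"type":"string"},"grip":{"type":"number"},"force":{"type":"number"}},"required":["rows"]}

```bash
mkdir -p pics; python3 - <<'E'
from workcell import manip
import cv2,pickle
d={}
for n in("scene","top"):
    s=manip.snapshot(n);d[n]=s;cv2.imwrite(f"pics/{n}0.png",s["color"][:,:,::-1])
pickle.dump(d,open("s0.pkl","wb"))
print(manip.sense())
E
```

```text
{'time_s': 0.1, 'joints': array([ 1.17046449,  0.4179215 , -0.01028894,  1.61411675,  0.00465811,
        1.11071155, -0.05302374]), 'joint_velocities': array([-4.34904065e-05, -2.57823098e-04,  1.84460970e-04, -1.91288457e-03,
        4.52567995e-06,  4.22812699e-04, -1.43934915e-04]), 'joint_efforts': array([ 1.60626296e-03, -8.65822148e+01,  6.80228770e-01, -4.35639346e+01,
        1.91375281e-02,  4.90967839e-03,  4.47936395e-05]), 'tcp_pos': array([ 0.21936976, -0.58489492,  0.23071721]), 'orientation': array([-5.51867226e-04,  9.83952148e-01,  1.78431639e-01, -1.28344443e-04]), 'force': array([-0.36116998, -0.63786293, -0.13131805]), 'torque': array([0.01359785, 0.00453188, 0.03358671]), 'grasp_force': 0.0, 'gripper_width': 0.9964064955331874}
```

View pics/top0.png

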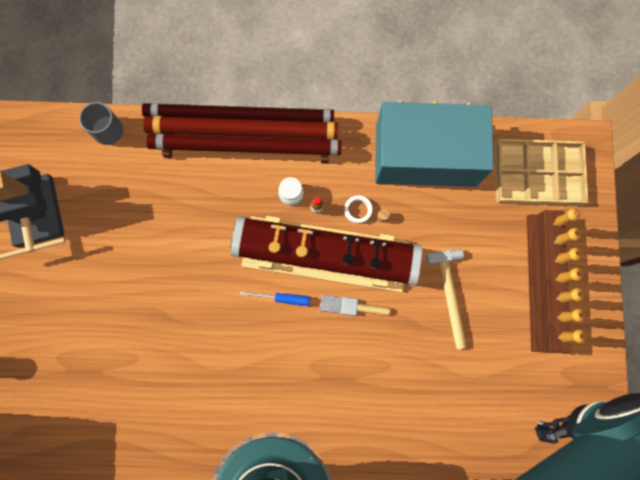

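View pics/scene0.png

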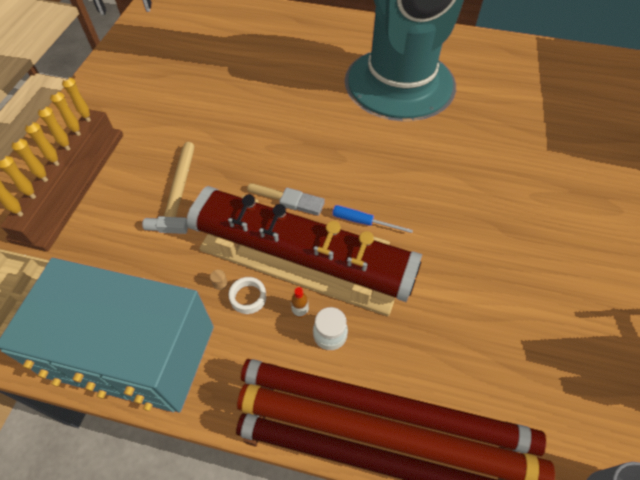

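The top view shows the brass cups at about (274,246) and (302,250), left of the black ones at (348,258) and (376,263). In the scene view they are at about (334,228) and (367,238).

```bash
cat > h.py <<'E'
import numpy as np,cv2
def ray(s,px,z):
    R=cv2.Rodrigues(np.array(s["rvec"],float))[0];t=np.array(s["tvec"],float).ravel()
    u=cv2.undistortPoints(np.array([[px]],float),np.array(s["mtx"],float),None).ravel()
    d=R.T@np.array([u[0],u[1],1]);c=-R.T@t
    return c+d*(z-c[2])/d[2]
def proj(s,p): return cv2.projectPoints(np.array([p],float),np.array(s["rvec"],float),np.array(s["tvec"],float),np.array(s["mtx"],float),None)[0].ravel()
E
python3 - <<'E'
from h import *
import pickle
from workcell import manip
d=pickle.load(open("s0.pkl","rb"))
box={"top":(255,220,325,270),"scene":(310,215,385,275)}
for n,(x0,y0,x1,y1) in box.items():
    s=d[n];im=s["color"][y0:y1,x0:x1]
    h=cv2.cvtColor(im,cv2.COLOR_RGB2HSV)
    m=cv2.inRange(h,(12,120,130),(32,255,255))
    m=cv2.morphologyEx(m,cv2.MORPH_OPEN,cv2.getStructuringElement(cv2.MORPH_ELLIPSE,(7,7)))
    k,_,st,c=cv2.connectedComponentsWithStats(m)
    for i in range(1,k):
        p=c[i]+(x0,y0);print(n,p.round(1),st[i],ray(s,p,.111).round(4))
    # boot: dark red pixels in top
    if n=="top":
        hh=cv2.cvtColor(s["color"],cv2.COLOR_RGB2HSV)
        r=cv2.inRange(s["color"],(35,0,0),(140,35,35));r[:212]=0;r[295:]=0;r[:,:225]=0;r[:,425:]=0
        r=cv2.morphologyEx(r,cv2.MORPH_CLOSE,np.ones((15,15)))
        cs=max(cv2.findContours(r,0,1)[0],key=cv2.contourArea)
        b=cv2.boxPoints(cv2.minAreaRect(cs));print(np.array([ray(s,p,.08) for p in b]).round(3))
s=manip.snapshot("wrist");cv2.imwrite("pics/w0.png",s["color"][:,:,::-1])
E
```

```text
top [304.8 222.5] [ 25   0  45   8 251] [ 0.6323 -0.0581  0.111 ]
top [273.9 246.6] [ 14  21  11  12 107] [0.5731 0.0113 0.111 ]
top [301.4 250.8] [ 41  25  12  12 106] [ 0.5653 -0.0524  0.111 ]
top [280.2 266.7] [ 13  43  25   7 134] [ 0.5269 -0.0052  0.111 ]
top [262.5 267.9] [ 4 46  8  4 24] [0.5228 0.0353 0.111 ]
[[ 0.555  0.095  0.08 ]
 [ 0.646  0.085  0.08 ]
 [ 0.592 -0.316  0.08 ]
 [ 0.503 -0.301  0.08 ]]
scene [351.8 228.4] [  0   0  75  31 938] [ 0.5603 -0.0168  0.111 ]
scene [380.2 217.3] [65  0 10  7 53] [0.5236 0.0291 0.111 ]
scene [323.5 249. ] [10 31  8  7 40] [ 0.6156 -0.0565  0.111 ]
scene [357.5 260.5] [44 42  8  8 48] [0.6243 0.0066 0.111 ]
scene [313.4 272.4] [ 0 55  9  5 36] [ 0.6655 -0.0624  0.111 ]
```

View pics/w0.png

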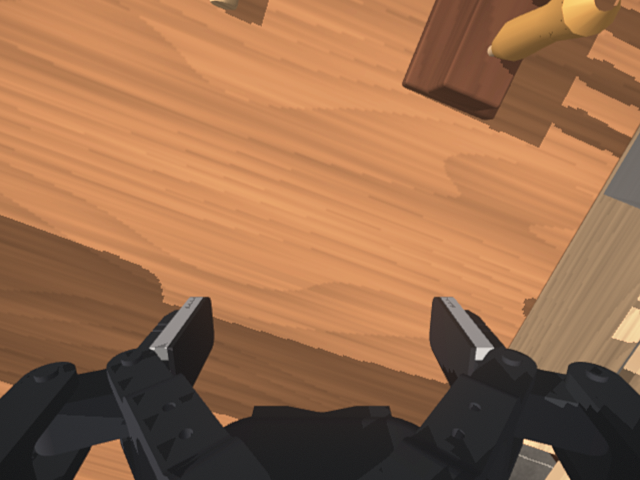

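The wrist view shows only bare bench and the open fingertips, at about (195,330) and (455,330). The cups measure a = (0.573, 0.011) and b = (0.565, -0.052). They are 64.2 mm apart as specified, and the yaw of -0.12 agrees with the boot edges at -0.13. I'm moving above them now.

Emit:
arm_command:
  rows: "40 -30 0 0;40 -30 0 0;40 -30 0 0;40 -30 0 0;40 -30 0 0"
  grip: 50

```text
time_s: 0.78
tcp_pos: [0.3547, -0.373, 0.2312]
orientation: [-0.0, 0.984, 0.178, -0.0]
force: [0.5, -0.2, -0.4]
gripper_width: 0.582
grasp_force: 0.0
```

Emit:
arm_command:
  rows: "40 -32 0 0;40 -32 0 0;40 -32 0 0;40 -32 0 0;40 -32 0 0"

```text
time_s: 1.4
tcp_pos: [0.4857, -0.153, 0.2313]
orientation: [0.0, 0.984, 0.178, -0.0]
force: [1.5, -0.3, 0.3]
gripper_width: 0.582
grasp_force: 0.0
```

Emit:
arm_command:
  rows: "0 0 0 0.16;0 0 0 0.16;0 0 0 0.16;0 0 0 0;0 0 0 0"

```text
time_s: 2.02
tcp_pos: [0.4851, -0.1544, 0.2312]
orientation: [-0.0, 0.998, -0.059, -0.0]
force: [0.2, -0.3, 0.5]
gripper_width: 0.582
grasp_force: 0.0
```

```bash
cat >> h.py <<'E'
from scipy.spatial.transform import Rotation as Ro
def togo(m,tgt,yaw):
    q=m["orientation"];R=Ro.from_quat([q[1],q[2],q[3],q[0]]).as_matrix()
    a=np.arctan2(R[1,0],R[0,0])
    print("t",m["time_s"],"tcp",m["tcp_pos"].round(4),"toolx ang",a.round(3),"tilt z",R[:,2].round(3),"turn",round(a-yaw,3),"shift mm",(R.T@(np.array(tgt)-m["tcp_pos"])*1e3).round(1),"F",m["force"].round(2),"w",round(m["gripper_width"]*85.4,1))
E
python3 -c "
from h import *
from workcell import manip
togo(manip.sense(),[.569,-.0205,.2],-.122)"
```

```text
t 2.025 tcp [ 0.4851 -0.1544  0.2312] toolx ang -0.117 tilt z [-0.  0. -1.] turn 0.005 shift mm [  67.6 -142.8   31.2] F [ 0.19 -0.3   0.47] w 49.7
```

Emit:
arm_command:
  rows: "22 -36 8 0;22 -36 8 0;12 -36 8 0;12 -35 7 0.005;0 0 0 0"

```text
time_s: 2.65
tcp_pos: [0.5702, -0.0179, 0.1996]
orientation: [-0.001, 0.998, -0.06, -0.001]
force: [0.2, -0.3, 0.6]
gripper_width: 0.587
grasp_force: 0.0
```

```bash
python3 - <<'E'
from h import *
from workcell import manip
togo(manip.sense(),[.569,-.0205,.14],-.122)
s=manip.snapshot("wrist")
im=s["color"][:,:,::-1].copy()
for p in ([.5731,.0113,.111],[.5653,-.0524,.111]): print(proj(s,p)); cv2.drawMarker(im,tuple(int(v) for v in proj(s,p)),(0,255,0),0,12,1)
cv2.imwrite("pics/w1.png",im)
E
```

```text
t 2.65 tcp [ 0.5702 -0.0179  0.1996] toolx ang -0.12 tilt z [-0.001  0.001 -1.   ] turn 0.002 shift mm [-0.9  2.8 59.6] F [ 0.2  -0.28  0.62] w 50.1
[276.58583907 245.09802968]
[373.83642838 245.31181573]
```

View pics/w1.png

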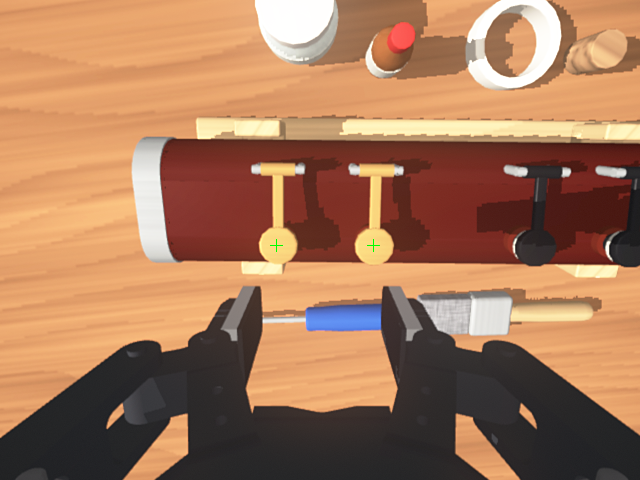

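The wrist view shows the brass cups at about (278,245) and (374,245), under their predicted markers. The black cups at (535,246) and (630,246) are well clear. I'm centring, widening to put a tip on each cup, and descending.

Emit:
arm_command:
  rows: "-1 3 20 0;0 0 25 0;0 0 20 0;0 0 5 0;0 0 0 0"
  grip: 56

```text
time_s: 3.32
tcp_pos: [0.5686, -0.0242, 0.1307]
orientation: [0.0, 0.998, -0.063, 0.0]
force: [0.2, -0.2, 0.3]
gripper_width: 0.655
grasp_force: 0.0
```

```bash
python3 - <<'E'
from h import *
from workcell import manip
togo(manip.sense(),[.569,-.0205,.1],-.122)
a=manip.snapshot("wrist")["color"][200:440,140:500]
s=manip.snapshot("scene")["color"][170:290,260:440]
a=cv2.resize(a,None,fx=1.5,fy=1.5);s=cv2.resize(s,(360*12//10,240*12//10))
c=np.zeros((360,972+0,3),np.uint8);c[:,:540]=a;c[:288,540:]=s
c=cv2.resize(c,(800,296));cv2.imwrite("pics/c2.png",c[:,:,::-1])
E
```

```text
t 3.325 tcp [ 0.5686 -0.0242  0.1307] toolx ang -0.126 tilt z [ 0. -0. -1.] turn -0.004 shift mm [-0.1 -3.8 30.7] F [ 0.22 -0.17  0.31] w 55.9
```

View pics/c2.png

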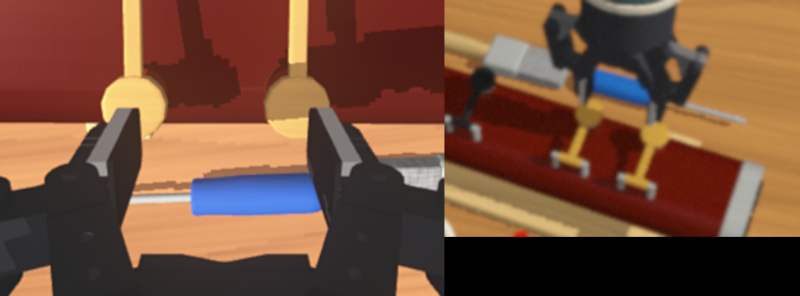

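The crop shows the tips about 3–4 mm too far right of the cups (cups at 134 and 297, tip midpoint about 223). I'll correct that and go down gently.

Emit:
arm_command:
  rows: "0 -4 5 0;0 0 5 0;0 0 5 0;0 0 0 0;0 0 0 0"

```text
time_s: 4.05
tcp_pos: [0.5691, -0.0197, 0.1153]
orientation: [-0.0, 0.998, -0.063, -0.0]
force: [0.3, -0.4, -0.1]
gripper_width: 0.654
grasp_force: 0.0
```

```bash
python3 - <<'E'
from h import *
from workcell import manip
togo(manip.sense(),[.569,-.0205,.1],-.122)
a=manip.snapshot("wrist")["color"][200:440,140:500]
s=manip.snapshot("scene")["color"][170:290,260:440]
a=cv2.resize(a,None,fx=1.5,fy=1.5);s=cv2.resize(s,(360*12//10,240*12//10))
c=np.zeros((360,972+0,3),np.uint8);c[:,:540]=a;c[:288,540:]=s
c=cv2.resize(c,(800,296));cv2.imwrite("pics/c3.png",c[:,:,::-1])
E
```

```text
t 4.05 tcp [ 0.5691 -0.0197  0.1153] toolx ang -0.126 tilt z [-0.  0. -1.] turn -0.004 shift mm [ 0.   0.8 15.3] F [ 0.27 -0.37 -0.07] w 55.9
```

View pics/c3.png

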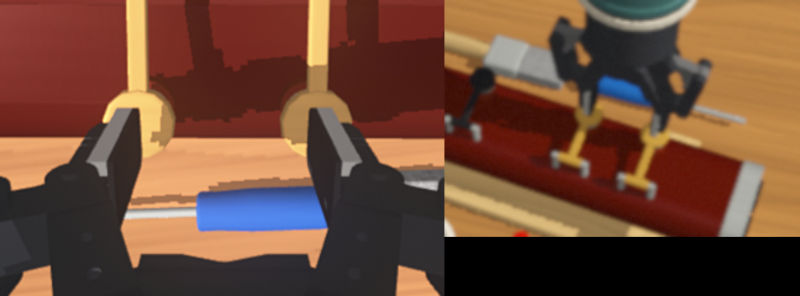

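The tips are over both cups (cup centres at crop 139 and 317, row 122), with about 1.5 mm left to correct in y. Descending to contact.

Emit:
arm_command:
  rows: "0 1.5 0 0;0 0 4 0;0 0 0 0"
  grip: 58

```text
time_s: 4.53
tcp_pos: [0.5686, -0.0211, 0.1109]
orientation: [-0.0, 0.998, -0.063, -0.0]
force: [0.7, 0.0, 0.2]
gripper_width: 0.68
grasp_force: 0.0
```

Emit:
arm_command:
  rows: "0 0 3 0;0 0 0 0"

```text
time_s: 4.78
tcp_pos: [0.5687, -0.0211, 0.108]
orientation: [-0.0, 0.998, -0.063, -0.0]
force: [-0.2, -1.1, 0.1]
gripper_width: 0.678
grasp_force: 0.0
```

Emit:
arm_command:
  rows: "0 0 3 0;0 0 0 0"

```text
time_s: 5.03
tcp_pos: [0.5689, -0.021, 0.1052]
orientation: [-0.0, 0.998, -0.063, -0.0]
force: [-1.1, 0.2, 2.8]
gripper_width: 0.678
grasp_force: 1.5
```

Emit:
arm_command:
  rows: "0 0 3 0;0 0 0 0"

```text
time_s: 5.28
tcp_pos: [0.5688, -0.021, 0.1022]
orientation: [-0.0, 0.998, -0.063, -0.0]
force: [-2.6, 0.1, 4.7]
gripper_width: 0.678
grasp_force: 2.4
```

Emit:
arm_command:
  rows: "0 0 3 0;0 0 0 0"

```text
time_s: 5.52
tcp_pos: [0.5687, -0.021, 0.0992]
orientation: [-0.0, 0.998, -0.063, -0.0]
force: [-2.6, 0.2, 6.1]
gripper_width: 0.677
grasp_force: 3.4
```

Emit:
arm_command:
  rows: "0 0 2 0;0 0 0 0"

```text
time_s: 5.78
tcp_pos: [0.5687, -0.021, 0.0982]
orientation: [0.0, 0.998, -0.063, -0.0]
force: [-10.2, 0.7, 23.1]
gripper_width: 0.684
grasp_force: 11.6
```

```bash
python3 - <<'E'
from h import *
from workcell import manip
m=manip.sense()
togo(m,[.569,-.0205,.1],-.122);print(m["torque"].round(2))
a=manip.snapshot("wrist")["color"][150:450,140:500]
cv2.imwrite("pics/c4.png",cv2.resize(a,(720,600))[:,:,::-1])
E
```

```text
t 5.775 tcp [ 0.5687 -0.021   0.0982] toolx ang -0.126 tilt z [-0. -0. -1.] turn -0.004 shift mm [ 0.2 -0.5 -1.8] F [-10.19   0.7   23.07] w 58.4
[0.22 2.4  0.04]
```

View pics/c4.png

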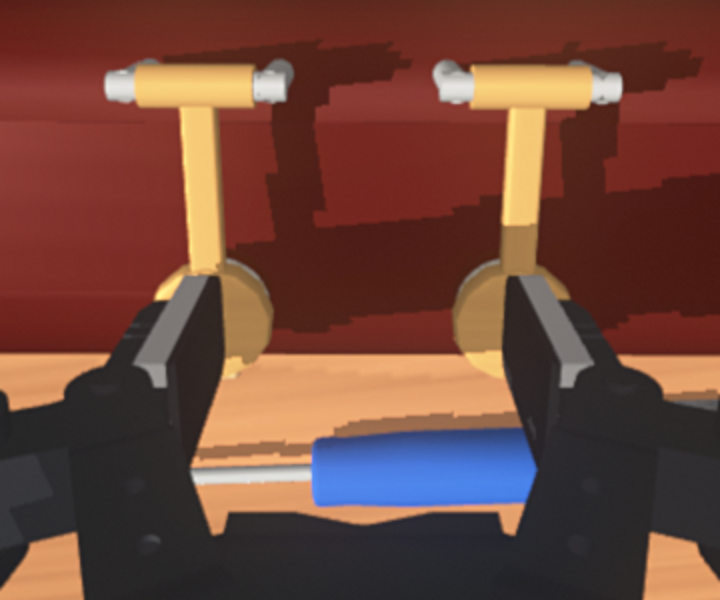

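Emit:
arm_command:
  rows: "0 0 0.5 0;0 0 0 0"

```text
time_s: 6.08
tcp_pos: [0.5688, -0.021, 0.0981]
orientation: [0.0, 0.998, -0.063, -0.0]
force: [-13.5, 0.9, 30.1]
gripper_width: 0.679
grasp_force: 15.4
```

Both tips rest symmetrically on the cups (crop 215,320 and 510,320). The total is 30 N with little moment about x, so both keys are on their hard stops. I'll hold for over 3 s.

Emit:
arm_command:
  rows: "0 0 0 0;0 0 0 0;0 0 0 0;0 0 0 0;0 0 0 0"

```text
time_s: 6.7
tcp_pos: [0.5688, -0.021, 0.0981]
orientation: [0.0, 0.998, -0.063, 0.0]
force: [-14.1, 0.1, 30.4]
gripper_width: 0.683
grasp_force: 15.4
```

Emit:
arm_command:
  rows: "0 0 0 0;0 0 0 0;0 0 0 0;0 0 0 0;0 0 0 0"

```text
time_s: 7.32
tcp_pos: [0.5688, -0.021, 0.0981]
orientation: [0.0, 0.998, -0.063, 0.0]
force: [-14.4, 0.0, 30.9]
gripper_width: 0.68
grasp_force: 15.4
```

Emit:
arm_command:
  rows: "0 0 0 0;0 0 0 0;0 0 0 0;0 0 0 0;0 0 0 0"

```text
time_s: 7.95
tcp_pos: [0.5688, -0.021, 0.0981]
orientation: [0.0, 0.998, -0.063, 0.0]
force: [-14.6, 0.8, 30.5]
gripper_width: 0.677
grasp_force: 15.4
```

Emit:
arm_command:
  rows: "0 0 0 0;0 0 0 0;0 0 0 0;0 0 0 0;0 0 0 0"

```text
time_s: 8.57
tcp_pos: [0.5688, -0.021, 0.0981]
orientation: [0.0, 0.998, -0.063, 0.0]
force: [-13.9, 0.3, 30.1]
gripper_width: 0.679
grasp_force: 15.4
```

Emit:
arm_command:
  rows: "0 0 0 0;0 0 0 0;0 0 0 0;0 0 0 0;0 0 0 0"

```text
time_s: 9.2
tcp_pos: [0.5688, -0.021, 0.0981]
orientation: [0.0, 0.998, -0.063, 0.0]
force: [-14.4, 1.4, 31.3]
gripper_width: 0.677
grasp_force: 15.4
```

Emit:
arm_command:
  rows: "0 0 0 0;0 0 0 0;0 0 0 0;0 0 0 0;0 0 0 0"

```text
time_s: 9.82
tcp_pos: [0.5688, -0.021, 0.0982]
orientation: [0.0, 0.998, -0.063, 0.0]
force: [-13.3, 0.8, 30.9]
gripper_width: 0.675
grasp_force: 15.4
```

Emit:
arm_command:
  rows: "0 0 -3 0;0 0 -5 0;0 0 -8 0;0 0 -20 0;0 0 -30 0"

```text
time_s: 10.45
tcp_pos: [0.5682, -0.0211, 0.1629]
orientation: [-0.0, 0.998, -0.063, -0.001]
force: [0.1, 0.2, -0.3]
gripper_width: 0.681
grasp_force: 0.0
```

Emit:
arm_command:
  rows: "0 0 -30 0;-20 0 -10 0;-20 0 0 0;0 0 0 0;0 0 0 0"

```text
time_s: 11.08
tcp_pos: [0.5295, -0.0162, 0.2029]
orientation: [-0.0, 0.998, -0.063, 0.0]
force: [0.1, 0.7, 0.1]
gripper_width: 0.677
grasp_force: 0.0
```

```bash
python3 - <<'E'
from h import *
from workcell import manip
togo(manip.sense(),[.569,-.0205,.2],-.122)
s=manip.snapshot("wrist")["color"]
t=manip.snapshot("scene")["color"]
cv2.imwrite("pics/e.png",np.hstack([cv2.resize(s,(400,300)),cv2.resize(t[120:360,120:440],(400,300))])[:,:,::-1])
E
```

```text
t 11.075 tcp [ 0.5295 -0.0162  0.2029] toolx ang -0.126 tilt z [ 0.  0. -1.] turn -0.004 shift mm [39.7 -0.7  2.9] F [0.1  0.65 0.11] w 57.9
```

View pics/e.png

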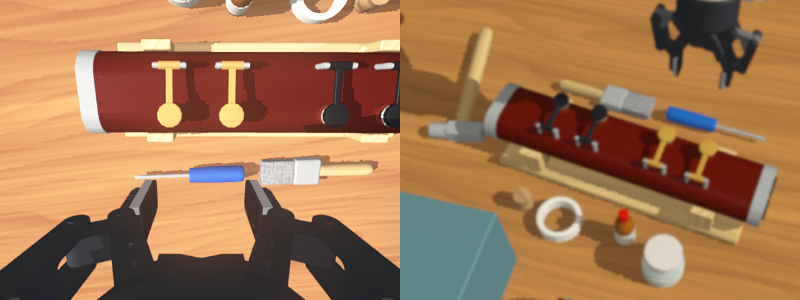

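The final views show both brass cups sprung open (wrist view, 169,115 and 231,115), everything else undisturbed and the arm clear.

```bash
python3 -c "
from workcell import manip
print(manip.finish_job())"
```

```text
the job is handed in; nothing more can be done
None
```

I pressed both brass keys down together onto their stops and held them for about 4 s. Then I let both spring open, moved the arm clear, and handed in the job at about 11 s.

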